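# Ready the tube mixer: hood down, speed dial to the marker

### The arm

A 6-joint arm with a two-finger parallel gripper is mounted at the origin on the work surface. World frame = base frame: x ahead of the robot, y to its left, z up, the work surface at z = 0. Lengths are in mm, angles in degrees, forces in N, time in s.
With the tool pointing down it reaches from about 350 to 850 mm from the base axis. Payload 8.1 kg.
Tool frame: the origin (TCP) lies on the centre line of the jaws, within the pads' length; the fingertips stand 19 mm ahead of it and the grasp point (between the pads) is the TCP (r.tip_reach is the z of the fingertips in the tool frame, in mm); z points along the fingers, y is the line along which they close (so a half turn about z gives the same grasp; the last joint's range is limited). The gripper opens to 85 mm and grips with 20 to 120 N. Pads are 22 mm wide; open, the fingers measure 114 mm over their backs; the gripper's body (76 mm by 85 mm) begins 54 mm behind the grasp point. The pads swing forward as they close: fully open they stand 13 mm farther back than shut.
Start: joints at [69.821, 7.471, 85.268, -0, 87.261, -4.893], TCP at [158.166, 578.782, 250.292] pointing down, gripper open.
Joint ranges: [-169.43, 169.43], [-51.17, 129.36], [1.28, 143.12], [-76.62, 256.62], [0, 156.53], [-152.29, 152.29]. Speed limits (degrees/s): [136.94, 136.94, 159.86, 180, 180, 180].

### API

Orientations are given as [roll, pitch, yaw] about the fixed x, y, z axes, in that order (R = Rz(yaw) Ry(pitch) Rx(roll)).
In Python, from bench import r gives the robot as it stands. The module is installed in compiled form; this text tells all that it offers.
- The arm moves only by the shell command python3 -m handwheel 'ROWS' [FORCE]. ROWS is JSON, a list of rows, each a list of 7 numbers: the shift along the tool's x, y, z in m, then the turn, a rotation vector about the tool's x, y, z in degrees, then the finger opening in m, from 0 to 0.0854. In form: [[tx, ty, tz, ax, ay, az, claw], ...]. A call has 1 to 8 rows; each row shifts and turns the commanded pose from where the row before left it, along the tool's axes as they then stand; what a row does not reach is not made up. A row lasts 1/12 s, in which the tool goes at most 41.7 mm and 7.16 degrees, less where a joint would pass 70% of its speed; a pose out of reach is approached as far as the arm can. A call with a gripper value outside its range is refused whole. The fingers move at their own pace and stop on an object; FORCE is the grip in N (left out, the last holds). Time passes only in rows, so rows that do not move let the fingers close. It gives the time, the measured TCP pose, the force, the opening and the grip force at its end, in the units of the state.
- r.sense(): the state, without advancing time (a new reading comes with each control period).
- r.snapshot(name): name is "scene" or "top" or "wrist"; returns (picture, depth): 400x640x3 uint8, blue, green, red; 400x640 float32, mm along the optical axis (not along the pixel's ray), 0 where there is no reading.
- r.calibration(name): a dict with "vfov" (degrees; the focal length in pixels is half the picture's height over the tangent of half this angle, whatever the lens; pixels are square), "cx", "cy" (the principal point, pixels), "rvec" (rotation vector, rad) and "tvec" (3), from world to camera coordinates, as OpenCV has them; the wrist camera has in their place "tool_from_camera" (4x4, takes a point from camera to tool coordinates, whose origin is the TCP and whose axes are the flange's). Camera axes: x right, y down, z forward; pixel columns grow to the right and rows downward; lengths in mm; the calibration is good to about 2 mm. The wrist camera is an equidistant fisheye: a pixel r from the principal point sees the ray r / f radians off the axis. A picture is of the moment at which its call begins: read the wrist's pose just before it. calibration takes no time and is no camera call.
- r.hand_in(): hands the job in; it is judged then, once.
The state is a dict: "time": time; "joint_pos": joint angles; "qd": joint speeds; "joint_efforts": joint torques, N m; "tool_pos": TCP position; "tcp_rot": TCP orientation; "ft_force": force on the tool from outside, world axes, zero at the start; "wrist_torque": the same for the moment, N m; "finger_gap": finger opening in mm; "grip_force": force on a finger pad.
Only numpy, scipy, OpenCV 4.12 (cv2) and the standard library are available. Lean on these libraries where they do the work, as an engineer would, in place of code of your own. Each camera call takes 0.05 s, during which the arm holds its last target. There are 200 camera calls.

### The job

Get the tube mixer ready for its run: first lower its hinged hood over the tubes, gently and all the way down onto its stop, without slamming or forcing it. Then turn the large speed dial on the sloping panel clockwise until its pointer lines up with the raised tab on the metal ring around it. Leave the ring and the small timer knob as they are, and do not shove the tube rack or the beaker beside the mixer.

Things in the scene. Friction and masses are not known exactly. Their poses are not given: they have to be found in the camera images.
- mixer: White tube mixer, fixed, 250 (x) x 300 (y) x 90 mm high without hood. Origin under its centre; x points from operator to back, y left, z up. Its front, x -125 to -30, is a panel sloping up 20 degrees from 55 to 90 mm high; behind is a level deck at 90 mm with capped tubes (up to 116 mm). Large dial at the panel's right (axis meets the panel at x -78, y -85, z 73), small timer knob at its left.
- hood (a joint): Hood's hinge angle, rad: 0 fully down on its stop, grows as it opens upward (stop at 1.5 rad; starts at about 1.0 to 1.35). The hinge is stiff: the hood stays wherever it is left and must be pushed home (about 2 N at the free edge).
- hood_hinge (a point): Middle of the hood's hinge line at the back of the deck (mixer x +115, y 0, z 95 mm), which runs along the mixer's y. Axes turn with the hood; with the hood down they equal the mixer's. In them the hood, a white-framed cover with a clear window, 4 mm walls, open below, spans x -118 to +3, y -105 to +105, its outer top face at z +33. About 160 g.
- hood_lip (a point): Middle of the top face of the lip (20 x 90 x 10 mm, white) that sticks out forward from the hood's free edge; in the hood_hinge axes at (-127, +30, +31) mm. Axes as hood_hinge.
- dial (a joint): Angle of the speed dial, rad: 0 at its lower left end stop, grows clockwise as seen looking down on the panel, end stop at 4.71. Starts at 0 to 0.5. Stiff (about 0.07 N m), stays where it is left.
- dial_grip (a point): Point on the dial's axis, 32 mm above its foot; axes turn with the dial: z out of the panel along the dial's axis (20 degrees off vertical, leaning to the operator), x along the bar to the pointer end. Black: a skirt 55 mm across, 10 mm high, with an upright bar grip 40 long (x), 14 thick (y), 10 to 43 mm above the foot; white line and small nose on the pointer end.
- dial_pointer (a point): Pointer tip of the dial, on the skirt 26 mm from the axis, 10 mm above the foot.
- marker_ring (a joint): Angle of the flat aluminium marker ring around the dial (54 mm inside, 76 mm outside, 5 mm high), measured as dial is. The pointer faces the tab when dial equals marker_ring. 2.3 to 3.5 rad; not to be moved.
- marker (a point): Middle of the top of the ring's raised black tab (11 x 5 mm, 9 mm high), 34.5 mm from the dial's axis; its x axis points outward along the radius, z out of the panel.
- timer_edge (a point): Edge of the small timer knob (29 mm across, 14 mm high, black, at the left of the panel) at its white line, 13 mm from its axis. Not to be turned.
- rack: Loose steel wire rack with capped tubes, 64 x 124 mm, 95 mm high over the caps, standing at the left of the mixer; origin under its centre.
- beaker: Loose clear plastic beaker, 66 mm across, 85 mm high, at the right of the mixer; origin under its centre.

How it is judged (in metres and radians):
On the way, in this order (a step that is already met when the one before it is completed fails the run):
1. the hood is fully down on its stop (value of joint hood below 0.035 rad), for 0.3 s.
2. the dial's pointer lines up with the marker tab (y of dial_pointer in the frame of marker between -0.0025 and 0.0025 m and distance between dial_pointer and marker below 0.018 m), for 0.3 s.
At the end, for the whole second after the job is handed in: The hood is down (within 0.035 rad of its stop, some 4 mm at its free edge), the dial's pointer is within 2.5 mm sideways (about 5 degrees) of the radius through the marker tab, on the tab's side, and the dial is at rest (all of step 2 and value of joint hood below 0.035 rad and velocity of joint dial between -0.05 and 0.05 rad/s); the robot touches nothing.
It fails at once if the hood is slammed: it moves faster than 1.5 rad/s in the last 0.15 rad before its stop (value of joint hood below 0.15 rad and velocity of joint hood below -1.5 rad/s).
It fails at once if the robot forces the hood with more than 60 N (contact force between any of the arm, the fingers and hood above 60 N).
It fails at once if the marker ring is turned by more than 6 mm at its tab (distance of marker from where it was at the start of the episode above 0.006 m).
It fails at once if the timer knob is turned by more than 6 mm at its edge (distance of timer_edge from where it was at the start of the episode above 0.006 m).
It fails at once if the tube rack or the beaker is shoved more than 25 mm or tipped over (distance of any of rack, beaker from where it was at the start of the episode above 0.025 m or angle between any of rack, beaker's own z axis and vertical above 0.4 rad).
It also fails if it takes over 72 s, if anything falls off the work surface, if the arm or the gripper's body presses on something with over 40 N, if the wrist force passes 120 N, or if a joint passes its speed limit or range.

## Working session

There is one attempt and no reset: what is moved stays moved. The work goes in short steps, Python scripts to look and compute and a shell command to move; the robot and the scene stay as the last step left them, time stands still between calls to the robot, and variables do not carry over. Pictures are saved under pics/ and viewed, at most 10 in all, crops included, and the job is handed in when it is done.

```bash
mkdir -p pics
cat > h.py <<'E'
import numpy as np, cv2
from scipy.spatial.transform import Rotation as R
from bench import r
def cam(n):
    c=r.calibration(n); f=200/np.tan(np.radians(c["vfov"])/2)
    return c,f
def world(n,u,v,d):
    c,f=cam(n); p=np.stack([(u-c["cx"])/f*d,(v-c["cy"])/f*d,d],-1)
    M=R.from_rotvec(np.ravel(c["rvec"])).as_matrix()
    return (p-np.ravel(c["tvec"]))@M
def project(n,P):
    c,f=cam(n); M=R.from_rotvec(np.ravel(c["rvec"])).as_matrix()
    q=np.atleast_2d(P)@M.T+np.ravel(c["tvec"])
    return np.stack([q[:,0]/q[:,2]*f+c["cx"],q[:,1]/q[:,2]*f+c["cy"]],-1)
E
python3 - <<'E'
from h import *
for n in("scene","top"):
    p,d=r.snapshot(n); cv2.imwrite(f"pics/{n}0.png",p); np.save(f"pics/{n}0.npy",d)
    c,f=cam(n); M=R.from_rotvec(np.ravel(c["rvec"])).as_matrix(); print(n,f,c["cx"],c["cy"],-M.T@np.ravel(c["tvec"]),M[2])
s=r.sense(); print(s, r.tip_reach); print(r.calibration("wrist"))
E
```

```text
scene 509.5175225560249 320.22620687980793 195.07339704267952 [956.72637968 341.88094116 900.59491961] [-0.43884116 -0.2907902  -0.85021145]
top 377.8319973716891 320.9914226571692 198.51597842786668 [479.43196608  45.21596872 806.99983092] [ 0.12389814  0.03347441 -0.99173016]
{'time': 0.1, 'joint_pos': array([ 6.98207046e+01,  7.50988314e+00,  8.53227658e+01,  5.93089245e-04,
        8.72625055e+01, -4.89283307e+00]), 'qd': array([-0.02562349, -0.12441124, -0.18227125, -0.0006085 , -0.03710026,
       -0.08055578]), 'joint_efforts': array([ 1.01674996e-03, -5.70949566e+01, -5.01942837e+01, -1.43582956e-04,
        8.03688570e-03,  2.94558345e-05]), 'tool_pos': array([157.99920352, 578.34237584, 249.36129988]), 'tcp_rot': array([-1.79905243e+02, -8.70613718e-03,  1.64713502e+02]), 'ft_force': array([-0.54347233,  0.59766403,  0.0465465 ]), 'wrist_torque': array([0.04378179, 0.05609327, 0.01940414]), 'grip_force': 0.0, 'finger_gap': 85.23363447779843} 19.0
{'vfov': 65.70646984690485, 'cx': 320.90008255088895, 'cy': 201.47790574771972, 'tool_from_camera': array([[ 7.88057544e-04, -9.63411773e-01, -2.68024502e-01,
         6.71418470e+01],
       [ 9.99999651e-01,  8.33758594e-04, -5.66947322e-05,
         2.65087991e-01],
       [ 2.78088105e-04, -2.68024364e-01,  9.63412094e-01,
        -1.23843680e+02],
       [ 0.00000000e+00,  0.00000000e+00,  0.00000000e+00,
         1.00000000e+00]])}
```

View pics/scene0.png

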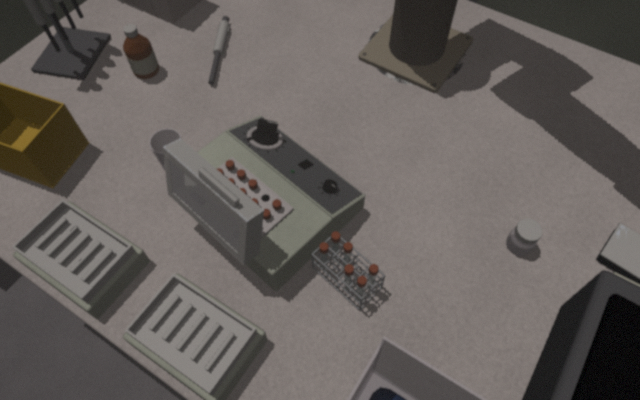

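View pics/top0.png

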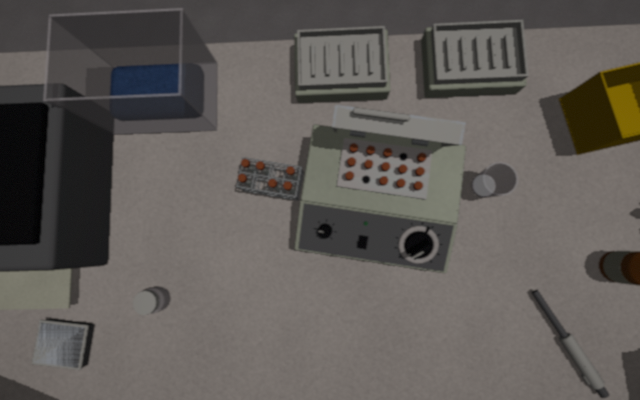

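The top view shows the mixer with its panel towards the robot (front edge about (298,249) to (445,270)), the dial at about (418,244) and the ring around it. The timer is at (324,230), the hood is open with its lip at about (380,115), the rack is at (268,178) and the beaker at (484,184).

```bash
cat > m.py <<'E'
from h import *
d=np.load("pics/top0.npy"); img=cv2.imread("pics/top0.png")
v,u=np.mgrid[0:400,0:640]; W=world("top",u,v,d)
def box(a,b,c,e): 
    m=np.zeros((400,640),bool); m[c:e,a:b]=1; return m&(d>0)
B=box(296,468,100,275)
deck=B&(abs(W[...,2]-90)<4)&(v>140)
# panel plane
P=W[box(340,390,215,255)]; 
A=np.c_[P[:,:2],np.ones(len(P))]; k=np.linalg.lstsq(A,P[:,2],rcond=None)[0]
print("panel slope",np.degrees(np.arctan(np.hypot(k[0],k[1]))),"dir",np.degrees(np.arctan2(k[1],k[0])), "std",np.std(A@k-P[:,2]))
res=W[...,2]-(W[...,:2]@k[:2]+k[2])
pan=B&(abs(res)<3)&(W[...,2]<88)&(W[...,2]>50)
for nme,m in(("deck",deck),("panel",pan)):
    m=cv2.morphologyEx(m.astype(np.uint8),cv2.MORPH_OPEN,np.ones((3,3)))
    n,l,st,_=cv2.connectedComponentsWithStats(m); m=l==1+np.argmax(st[1:,4])
    q=W[m]; print(nme,len(q),cv2.minAreaRect(q[:,:2].astype(np.float32)), "z",np.percentile(q[:,2],[2,50,98]))
hd=B&(W[...,2]>135); print("hood pts",hd.sum())
q=W[hd]; print(cv2.minAreaRect(q[:,:2].astype(np.float32)),np.percentile(q[:,2],[1,50,99]))
for a in [(380,117),(410,117),(352,111),(400,125),(345,125),(450,135),(335,120),(418,234),(425,238),(484,184)]: print(a,W[a[1],a[0]].round(1))
s=cv2.resize(img[215:275,390:455],None,fx=9,fy=9,interpolation=cv2.INTER_CUBIC); s=cv2.convertScaleAbs(s,alpha=1.8); cv2.imwrite("pics/dial0.png",s)
E
python3 m.py
```

```text
panel slope 19.636415333816018 dir -10.020351823907895 std 1.52803125186281
deck 7649 ((594.49853515625, -46.47477722167969), (299.58221435546875, 195.18006896972656), 79.7436752319336) z [86.75556788 89.66855386 92.26479298]
panel 5139 ((490.4591064453125, -27.590301513671875), (299.3807678222656, 87.7936782836914), 79.76830291748047) z [56.23189929 71.70143196 86.82962376]
hood pts 3041
((670.5371704101562, -60.691368103027344), (210.21376037597656, 35.80340576171875), 79.73588562011719) [194.67384715 213.0458281  235.31940176]
(380, 117) [678.6 -32.  227.4]
(410, 117) [680.5 -81.3 216.4]
(352, 111) [688.   12.1 233.4]
(400, 125) [668.1 -64.8 215.7]
(345, 125) [673.3  23.  210.2]
(450, 135) [ 650.  -144.4  210.8]
(335, 120) [681.4  39.  213. ]
(418, 234) [ 496.2 -110.3   91.2]
(425, 238) [ 488.5 -123.7   87.4]
(484, 184) [ 587.8 -242.1   84.1]
```

```bash
ls pics
```

```text
dial0.png
scene0.npy
scene0.png
top0.npy
top0.png
```

View pics/dial0.png

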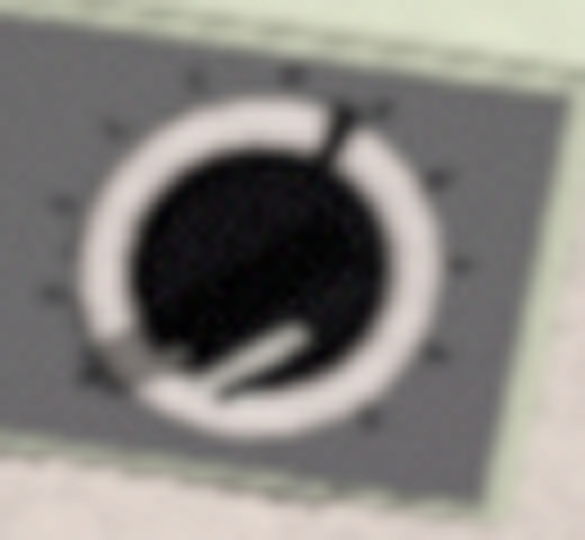

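The crop shows the bar's white line running from (300,335) to (210,390), so the pointer is at the lower left. The ring is centred at about (260,267) and the tab is at the top right, about (340,125). Next I measure the hood angle and the dial and tab angles in mixer axes.

```bash
cat >> h.py <<'E'
YAW=np.radians(-10.26); O=np.array([569.4,-41.9,0.])
MX=np.array([[np.cos(YAW),-np.sin(YAW),0],[np.sin(YAW),np.cos(YAW),0],[0,0,1]]) # mixer->world
toM=lambda P:(np.asarray(P)-O)@MX
toW=lambda P:np.asarray(P)@MX.T+O
t=np.radians(20); AX=np.array([-np.sin(t),0,np.cos(t)]); FOOT=np.array([-78,-85,73.])
UP=np.array([np.cos(t),0,np.sin(t)]); RT=np.array([0,-1.,0])   # panel up-slope, right
def onpanel(n,u,v,h):  # ray -> plane h above the panel; returns (right, up) mm from dial axis
    a,b=toM(world(n,u,v,100.)),toM(world(n,u,v,800.)); q=FOOT+h*AX
    p=a+(b-a)*((q-a)@AX)/((b-a)@AX); return np.array([(p-q)@RT,(p-q)@UP])
E
python3 - <<'E'
from h import *
v,u=np.mgrid[0:400,0:640]
for n in("top","scene"):
    d=np.load(f"pics/{n}0.npy"); Q=toM(world(n,u,v,d)); 
    m=(d>0)&(Q[...,2]>105)&(abs(Q[...,1])<104)&(Q[...,0]>20)&(Q[...,0]<200)
    P=Q[m]-[115,0,95]; print(n,m.sum())
    best=[]
    for th in np.arange(.8,1.5,.02):
        c,s=np.cos(th),np.sin(th); xh=P[:,0]*c-P[:,2]*s; zh=P[:,0]*s+P[:,2]*c
        best.append((round(th,2),np.sum(abs(zh-33)<2.5),round(np.percentile(xh,.5)),round(np.percentile(zh,99.5))))
    print(sorted(best,key=lambda b:-b[1])[:4])
img=cv2.imread("pics/top0.png")
f=lambda x,y:(390+(x+.5)/9-.5,215+(y+.5)/9-.5)
ang=lambda p:np.degrees(np.arctan2(p[0],p[1]))+135
# ring: bright pixels
g=img.min(2)[215:275,390:455]; _,b=cv2.threshold(g,0,255,cv2.THRESH_OTSU)
ys,xs=np.nonzero(g>105); pts=np.array([onpanel("top",x+390,y+215,5) for x,y in zip(xs,ys)]); 
k=np.hypot(*pts.T); sel=pts[(k>24)&(k<42)]
hull=cv2.convexHull(sel.astype(np.float32)); print("ring",cv2.minEnclosingCircle(hull),cv2.fitEllipse(hull))
for c in[(340,112),(345,125)]: p=onpanel("top",*f(*c),9); print("tab",p,np.hypot(*p),ang(p))
a,b=onpanel("top",*f(300,335),43),onpanel("top",*f(208,392),43); print("line",a,b,ang(b-a))
E
```

```text
top 3965
[(np.float64(1.26), np.int64(445), -136, 42), (np.float64(1.24), np.int64(425), -135, 44), (np.float64(1.28), np.int64(423), -136, 40), (np.float64(1.12), np.int64(422), -129, 59)]
scene 6150
[(np.float64(1.32), np.int64(3717), -137, 35), (np.float64(1.3), np.int64(3517), -136, 37), (np.float64(1.34), np.int64(2598), -137, 33), (np.float64(1.28), np.int64(2497), -135, 39)]
ring ((1.4534870386123657, 1.4234493970870972), 35.1871337890625) ((1.2807323932647705, 1.3759815692901611), (69.1004638671875, 69.5872573852539), 11.340441703796387)
tab [10.07867157 38.90145302] 40.18585158526138 149.5249454612184
tab [11.61516682 36.30014972] 38.11316005627546 152.74341008741848
line [3.06552781 1.23178368] [-12.56123349 -13.65206857] 1.3948307957385282
```

Run:
```python
from h import *
v,u=np.mgrid[0:400,0:640]
d=np.load("pics/top0.npy"); W=world("top",u,v,d); W[d==0]=0
for x in range(100,800,100):
  print(x,[ (y,int(W[(abs(W[...,0]-x)<50)&(abs(W[...,1]-y)<50)][:,2].max(initial=0))) for y in range(-150,600,100)])
s=r.sense(); T=R.from_euler("xyz",s["tcp_rot"],degrees=True)
# desired: tool x=-mixer x, y=mixer y, z down
D=R.from_matrix(np.c_[-MX[:,0],MX[:,1],[0,0,-1]]); print((T.inv()*D).as_rotvec(degrees=True))
p=s["tool_pos"]
for w in([158,480,300],[380,200,300],toW([138,30,300])): print(w, D.inv().apply(np.array(w)-p)); p=np.array(w)
```

```text
100 [(-150, 0), (-50, 0), (50, 0), (150, 0), (250, 0), (350, 0), (450, 0), (550, 0)]
200 [(-150, 4), (-50, 4), (50, 5), (150, 4), (250, 5), (350, 5), (450, 5), (550, 33)]
300 [(-150, 5), (-50, 4), (50, 4), (150, 5), (250, 5), (350, 5), (450, 4), (550, 34)]
400 [(-150, 71), (-50, 70), (50, 4), (150, 4), (250, 4), (350, 66), (450, 69), (550, 55)]
500 [(-150, 120), (-50, 114), (50, 92), (150, 85), (250, 5), (350, 5), (450, 6), (550, 193)]
600 [(-150, 214), (-50, 212), (50, 118), (150, 97), (250, 97), (350, 5), (450, 5), (550, 193)]
700 [(-150, 219), (-50, 236), (50, 236), (150, 65), (250, 95), (350, 202), (450, 203), (550, 202)]
[-0.09431444 -0.01285702 -5.02649001]
[158, 480, 300] [-17.51706457 -96.76970257 -50.63870012]
[380, 200, 300] [-268.32241817 -235.98110074    0.        ]
[710.53678705 -36.95962129 300.        ] [-367.45751181 -174.29689247    0.        ]
```

```bash
python3 -m handwheel '[[0,0,-0.03,-0.1,0,-5,0],[-0.008,-0.036,-0.015,0,0,0,0],[-0.01,-0.037,-0.006,0,0,0,0],[-0.03,-0.028,0,0,0,0,0],[-0.03,-0.028,0,0,0,0,0],[-0.03,-0.027,0,0,0,0,0],[-0.03,-0.027,0,0,0,0,0],[-0.03,-0.026,0,0,0,0,0]]' 40
python3 -m handwheel '[[-0.03,-0.025,0,0,0,0,0],[-0.03,-0.025,0,0,0,0,0],[-0.03,-0.025,0,0,0,0,0],[-0.03,-0.025,0,0,0,0,0],[-0.035,-0.02,0,0,0,0,0],[-0.035,-0.02,0,0,0,0,0],[-0.035,-0.02,0,0,0,0,0],[-0.035,-0.018,0,0,0,0,0]]'
python3 -m handwheel '[[-0.035,-0.02,0,0,0,0,0],[-0.035,-0.02,0,0,0,0,0],[-0.035,-0.02,0,0,0,0,0],[-0.035,-0.018,0,0,0,0,0],[-0.035,-0.018,0,0,0,0,0],[-0.03,-0.015,0,0,0,0,0],[0,0,0,0,0,0,0]]'
python3 - <<'E'
from h import *
s=r.sense(); print(toM(s["tool_pos"]),s["tcp_rot"])
E
```

```text
time: 0.77
tool_pos: [286.5, 341.3, 300.7]
tcp_rot: [179.9, 0.0, 169.8]
ft_force: [1.6, 0.1, -1.1]
finger_gap: 0.0
grip_force: 0.0
time: 1.43
tool_pos: [511.2, 119.6, 300.3]
tcp_rot: [179.9, -0.0, 169.7]
ft_force: [0.1, 0.2, 0.9]
finger_gap: -0.4
grip_force: 0.0
time: 2.02
tool_pos: [694.4, -29.0, 295.6]
tcp_rot: [-180.0, -0.3, 169.5]
ft_force: [0.4, 0.3, -1.1]
finger_gap: -0.1
grip_force: 0.0
[120.71976976  34.92083988 295.59334725] [-179.99446519   -0.25682287  169.47703296]
```

```bash
python3 -m handwheel '[[-0.018,-0.005,0,0,0,0,0],[0,0,0.02,0,0,0,0],[0,0,0.02,0,0,0,0],[0,0,0,0,0,0,0]]'
python3 - <<'E'
from h import *
s=r.sense(); print(toM(s["tool_pos"]),s["tcp_rot"])
E
```

```text
time: 2.35
tool_pos: [706.8, -32.1, 254.2]
tcp_rot: [179.9, -0.5, 169.7]
ft_force: [-1.5, -0.3, -1.9]
finger_gap: 0.1
grip_force: 0.0
[133.48657952  34.07334406 254.23040665] [179.92614908  -0.48553001 169.69977013]
```

```bash
python3 - <<'E'
from h import *
p=None
for th in np.arange(1.3,-.01,-.1):
    c,s=np.cos(th),np.sin(th); C=np.array([115-127*c+31*s+11,95+127*s+31*c+19])
    print(round(th,2),"TCP mixer x,z",C.round(1), None if p is None else ("tool dx,dz mm",(-(C-p)).round(1))); p=C
E
python3 -m handwheel '[[0,0,0.01,0,0,0,0],[0.005,0,0,0,0,0,0],[0.005,0,0,0,0,0,0],[0,0,0,0,0,0,0]]'
```

```text
1.3 TCP mixer x,z [121.9 244.7] None
1.2 TCP mixer x,z [108.9 243.6] ('tool dx,dz mm', array([13. ,  1.1]))
1.1 TCP mixer x,z [ 96.  241.2] ('tool dx,dz mm', array([12.9,  2.4]))
1.0 TCP mixer x,z [ 83.5 237.6] ('tool dx,dz mm', array([12.6,  3.6]))
0.9 TCP mixer x,z [ 71.3 232.8] ('tool dx,dz mm', array([12.1,  4.9]))
0.8 TCP mixer x,z [ 59.8 226.7] ('tool dx,dz mm', array([11.6,  6.1]))
0.7 TCP mixer x,z [ 48.8 219.5] ('tool dx,dz mm', array([10.9,  7.2]))
0.6 TCP mixer x,z [ 38.7 211.3] ('tool dx,dz mm', array([10.1,  8.2]))
0.5 TCP mixer x,z [ 29.4 202.1] ('tool dx,dz mm', array([9.3, 9.2]))
0.4 TCP mixer x,z [ 21.1 192. ] ('tool dx,dz mm', array([ 8.3, 10.1]))
0.3 TCP mixer x,z [ 13.8 181.1] ('tool dx,dz mm', array([ 7.3, 10.9]))
0.2 TCP mixer x,z [  7.7 169.6] ('tool dx,dz mm', array([ 6.1, 11.5]))
0.1 TCP mixer x,z [  2.7 157.5] ('tool dx,dz mm', array([ 5. , 12.1]))
-0.0 TCP mixer x,z [ -1. 145.] ('tool dx,dz mm', array([ 3.7, 12.5]))
time: 2.68
tool_pos: [698.6, -30.2, 252.1]
tcp_rot: [179.9, 0.1, 169.7]
ft_force: [0.4, 0.8, 0.2]
finger_gap: -0.3
grip_force: 0.0
```

```bash
python3 -m handwheel '[[0.003,0,0.006,0,0,0,0],[0.0065,0,0.0005,0,0,0,0],[0.0065,0,0.0005,0,0,0,0],[0.0065,0,0.0012,0,0,0,0],[0.0065,0,0.0012,0,0,0,0]]'
python3 - <<'E'
from h import *
s=r.sense(); print(toM(s["tool_pos"]),s["tcp_rot"])
E
```

```text
time: 3.1
tool_pos: [670.0, -25.2, 241.5]
tcp_rot: [179.9, 0.0, 169.7]
ft_force: [1.5, -0.6, 1.2]
finger_gap: 0.3
grip_force: 0.9
[ 95.97799688  34.31004091 241.46136265] [1.79897249e+02 4.55261326e-02 1.69714381e+02]
```

```bash
python3 -m handwheel '[[0.0063,0,0.0018,0,0,0,0],[0.0063,0,0.0018,0,0,0,0],[0.006,0,0.0025,0,0,0,0],[0.006,0,0.0025,0,0,0,0],[0.0058,0,0.003,0,0,0,0],[0.0058,0,0.003,0,0,0,0]]'
python3 - <<'E'
from h import *
s=r.sense(); print(toM(s["tool_pos"]),s["ft_force"])
p,d=r.snapshot("top"); cv2.imwrite("pics/top1.png",p[60:300,260:520])
E
```

```text
time: 3.6
tool_pos: [634.2, -18.7, 226.1]
tcp_rot: [179.9, -0.0, 169.7]
ft_force: [0.4, -0.6, 1.4]
finger_gap: -0.0
grip_force: 0.8
[ 59.64879778  34.36608326 226.0684771 ] [ 0.390557   -0.61857744  1.37016873]
```

View pics/top1.png

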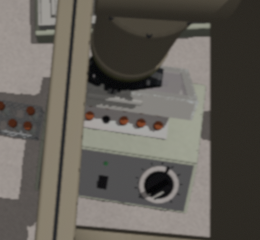

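The hood is following: its window now spans about (90–195, 70–115) in the crop, partly under the arm. I carry on along the arc.

```bash
python3 -m handwheel '[[0.0055,0,0.0036,0,0,0,0],[0.0055,0,0.0036,0,0,0,0],[0.005,0,0.0041,0,0,0,0],[0.005,0,0.0041,0,0,0,0],[0.0047,0,0.0046,0,0,0,0],[0.0047,0,0.0046,0,0,0,0],[0.0042,0,0.005,0,0,0,0],[0.0042,0,0.005,0,0,0,0]]'
python3 -m handwheel '[[0.0037,0,0.0055,0,0,0,0],[0.0037,0,0.0055,0,0,0,0],[0.003,0,0.0057,0,0,0,0],[0.003,0,0.0058,0,0,0,0],[0.0013,0,0.003,0,0,0,0],[0.0013,0,0.003,0,0,0,0],[0,0,0,0,0,0,0]]'
python3 - <<'E'
from h import *
s=r.sense(); print(toM(s["tool_pos"]),s["ft_force"])
E
```

```text
time: 4.32
tool_pos: [596.2, -11.8, 191.2]
tcp_rot: [179.9, -0.0, 169.7]
ft_force: [0.6, -0.3, 0.2]
finger_gap: 0.2
grip_force: 0.6
time: 4.9
tool_pos: [580.5, -8.9, 162.4]
tcp_rot: [179.9, -0.1, 169.7]
ft_force: [0.1, -0.7, -0.3]
finger_gap: 0.1
grip_force: 0.0
[  5.01304988  34.46760196 162.39700766] [ 0.05022605 -0.71157533 -0.26913789]
```

Now down slowly to the stop, about 2 mm per row, watching the force.

```bash
python3 -m handwheel '[[0.001,0,0.002,0,0,0,0],[0.001,0,0.002,0,0,0,0],[0.001,0,0.002,0,0,0,0],[0.0007,0,0.002,0,0,0,0],[0.0007,0,0.002,0,0,0,0],[0.0006,0,0.002,0,0,0,0],[0,0,0,0,0,0,0]]'
python3 -m handwheel '[[0,0,0.0015,0,0,0,0],[0,0,0.0015,0,0,0,0],[0,0,0,0,0,0,0]]'
```

```text
time: 5.48
tool_pos: [575.7, -8.0, 150.8]
tcp_rot: [179.9, -0.0, 169.7]
ft_force: [0.0, 0.4, 1.0]
finger_gap: 0.2
grip_force: 0.0
time: 5.73
tool_pos: [575.9, -8.0, 147.9]
tcp_rot: [179.9, -0.0, 169.7]
ft_force: [0.9, -0.3, 0.3]
finger_gap: 0.1
grip_force: 0.0
```

```bash
for i in 1 2; do python3 -m handwheel '[[0,0,0.001,0,0,0,0],[0,0,0.001,0,0,0,0],[0,0,0,0,0,0,0]]'; done
```

```text
time: 5.98
tool_pos: [576.1, -8.0, 147.0]
tcp_rot: [179.9, 0.0, 169.7]
ft_force: [-2.8, 0.2, 6.3]
finger_gap: 0.1
grip_force: 2.9
time: 6.23
tool_pos: [576.3, -8.0, 146.8]
tcp_rot: [179.9, 0.0, 169.7]
ft_force: [-10.5, 0.7, 18.1]
finger_gap: -0.2
grip_force: 9.3
```

```bash
python3 -m handwheel '[[0,0,0,0,0,0,0],[0,0,0,0,0,0,0],[0,0,0,0,0,0,0],[0,0,0,0,0,0,0],[0,0,0,0,0,0,0],[0,0,-0.004,0,0,0,0],[0,0,-0.02,0,0,0,0],[0.02,0.03,-0.02,0,0,0,0]]'
python3 - <<'E'
from h import *
s=r.sense(); print(toM(s["tool_pos"]),s["joint_pos"])
E
```

```text
time: 6.9
tool_pos: [562.3, 21.1, 187.8]
tcp_rot: [-180.0, -0.0, 169.5]
ft_force: [1.7, 0.5, -0.1]
finger_gap: -0.2
grip_force: 0.0
[-18.1887229   60.77157876 187.78653165] [-3.04868095e+00  3.91455062e+00  9.56560538e+01 -3.08138233e-02
  8.04703776e+01 -8.25191278e+01]
```

```bash
python3 -m handwheel '[[0.02,-0.0295,0,0,0,0,0.05],[0.02,-0.0295,0,0,0,0,0.05],[0.02,-0.0295,0,0,0,0,0.05],[0.02,-0.0295,0,0,0,0,0.05],[0.0195,-0.029,0,0,0,0,0.05],[0,0,0,0,-6.7,0,0.05],[0,0,0,0,-6.7,0,0.05],[0,0,0,0,-6.6,0,0.05]]'
python3 -m handwheel '[[0,0,0,0,0,0,0.05],[0,0,0,0,0,0,0.05]]'
cat >> h.py <<'E'
def wpix(P,s): # world -> wrist pixels (equidistant)
    c,f=cam("wrist"); T=np.array(c["tool_from_camera"]); t=R.from_euler("xyz",s["tcp_rot"],degrees=True)
    q=t.inv().apply(np.atleast_2d(P)-s["tool_pos"]); q=(q-T[:3,3])@T[:3,:3]
    rr=np.hypot(q[:,0],q[:,1]); a=np.arctan2(rr,q[:,2])*f/rr
    return np.stack([q[:,0]*a+c["cx"],q[:,1]*a+c["cy"]],-1)
def wray(u,v,s):
    c,f=cam("wrist"); T=np.array(c["tool_from_camera"]); t=R.from_euler("xyz",s["tcp_rot"],degrees=True)
    x,y=u-c["cx"],v-c["cy"]; rr=np.hypot(x,y)+1e-9; k=np.sin(rr/f)/rr
    d=T[:3,:3]@np.array([x*k,y*k,np.cos(rr/f)])
    return s["tool_pos"]+t.apply(T[:3,3]),t.apply(d)
def wpanel(u,v,s,h):
    o,d=wray(u,v,s); a=toM(o); d=d@MX; q=FOOT+h*AX
    p=a+d*((q-a)@AX)/(d@AX); return np.array([(p-q)@RT,(p-q)@UP])
E
python3 - <<'E'
from h import *
s=r.sense(); print(toM(s["tool_pos"]),s["tcp_rot"],s["joint_pos"])
T=R.from_euler("xyz",s["tcp_rot"],degrees=True)
D=R.from_matrix(np.c_[MX@(-UP),MX[:,1],MX@(-AX)]); print((T.inv()*D).as_rotvec(degrees=True))
np.save("pics/s1.npy",s,allow_pickle=True)
p,d=r.snapshot("wrist"); cv2.imwrite("pics/wrist1.png",cv2.convertScaleAbs(p,alpha=1.6)); 
print(wpix([toW(FOOT+h*AX) for h in(5,43)],s))
E
```

```text
time: 7.57
tool_pos: [438.2, -102.8, 188.8]
tcp_rot: [179.9, 20.4, 169.6]
ft_force: [-0.2, 0.9, 1.6]
finger_gap: 49.9
grip_force: 0.0
time: 7.73
tool_pos: [436.4, -101.8, 187.9]
tcp_rot: [179.9, 19.9, 169.6]
ft_force: [0.2, 0.0, -0.1]
finger_gap: 50.1
grip_force: 0.0
[-120.23187017  -82.62322539  187.92217285] [179.90832196  19.9477731  169.62170248] [ -23.12448713  -36.84458425  130.8916057     4.80403564   66.55212191
 -103.9211549 ]
[ 0.05126854 -0.05213791 -0.11122349]
[[317.50871012 202.12568255]
 [316.98220671 216.93724569]]
```

View pics/wrist1.png

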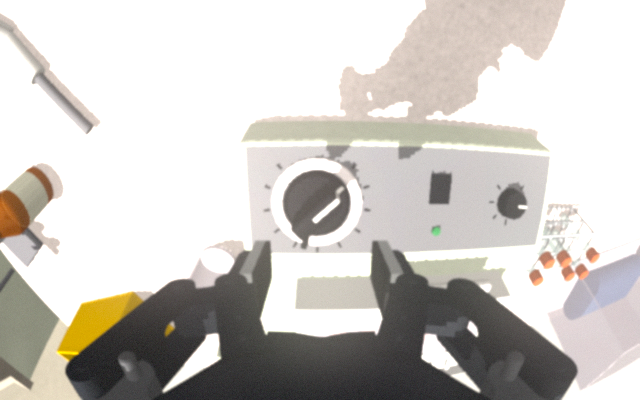

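The wrist view (operator side up) shows the ring centred at about (317,203). The white line runs from (314,221) to (339,202) with the pointer nose near (343,190), and the tab is at about (306,238). I measure these on the original pixels.

```bash
cat > w.py <<'E'
from h import *
p=cv2.imread("pics/wrist1.png"); s=np.load("pics/s1.npy",allow_pickle=True).item()
ys,xs=np.mgrid[140:265,255:380]; g=p.min(2)[140:265,255:380]
def dialmap(h): return np.array([[wpanel(x,y,s,h) for x in range(255,380)] for y in range(140,265)])
M5=dialmap(5); k=np.hypot(M5[...,0],M5[...,1])
b=(g>225)&(k<43)&(k>20)
hull=cv2.convexHull(M5[b].astype(np.float32)); e=cv2.fitEllipse(hull); print("ring c (right,up)",e)
M9=dialmap(9)-e[0]; k=np.hypot(M9[...,0],M9[...,1])
ang=(np.degrees(np.arctan2(M9[...,0],M9[...,1]))+135)%360
m=(g<110)&(k>31)&(k<38)
for a in range(0,360,10):
    n=m&(ang>=a)&(ang<a+10)
    if n.sum(): print(a,n.sum(),end="; ")
n=m&(ang>110)&(ang<190); print("tab",n.sum(),ang[n].mean(),M9[n].mean(0))
M43=dialmap(43)-e[0]; k=np.hypot(M43[...,0],M43[...,1]); n=(g>130)&(k<24)
nn,l,st,_=cv2.connectedComponentsWithStats(n.astype(np.uint8)); 
for i in range(1,nn):
    if st[i,4]>15:
        q=M43[l==i]; print("line",st[i,4],cv2.fitLine(q.astype(np.float32),2,0,.01,.01).ravel(),q.mean(0))
cv2.imwrite("pics/dial1.png",cv2.resize(p[140:265,255:380],None,fx=4.6,fy=4.6,interpolation=cv2.INTER_CUBIC))
E
python3 w.py
```

```text
Traceback (most recent call last):
  File "w.py", line 5, in <module>
    M5=dialmap(5); k=np.hypot(M5[...,0],M5[...,1])
  File "w.py", line 4, in dialmap
    def dialmap(h): return np.array([[wpanel(x,y,s,h) for x in range(255,380)] for y in range(140,265)])
                                      ~~~~~~^^^^^^^^^
  File "h.py", line 35, in wpanel
    o,d=wray(u,v,s); a=toM(o); d=d@MX; q=FOOT+h*AX
        ~~~~^^^^^^^
  File "h.py", line 30, in wray
    c,f=cam("wrist"); T=np.array(c["tool_from_camera"]); t=R.from_euler("xyz",s["tcp_rot"],degrees=True)
        ~~~^^^^^^^^^
  File "h.py", line 5, in cam
    c=r.calibration(n); f=200/np.tan(np.radians(c["vfov"])/2)
ValueError: time passes only in moves, steps and waits
```

```bash
sed -i 's/^def cam(n):/from functools import lru_cache\n@lru_cache(None)\ndef cam(n):/' h.py; python3 w.py
```

```text
ring c (right,up) ((2.7770020961761475, 1.559175729751587), (74.57389831542969, 79.0157699584961), 88.33456420898438)
140 9; 150 1; tab 10 148.9835423346353 [ 8.2451468  33.12206313]
line 271 [ 0.72707105  0.68656224 -9.027251   -6.557654  ] [-9.02725097 -6.55765383]
line 1050 [ 0.97917444 -0.20302072  1.7085787  11.503786  ] [ 1.70857869 11.50378598]
```

View pics/dial1.png

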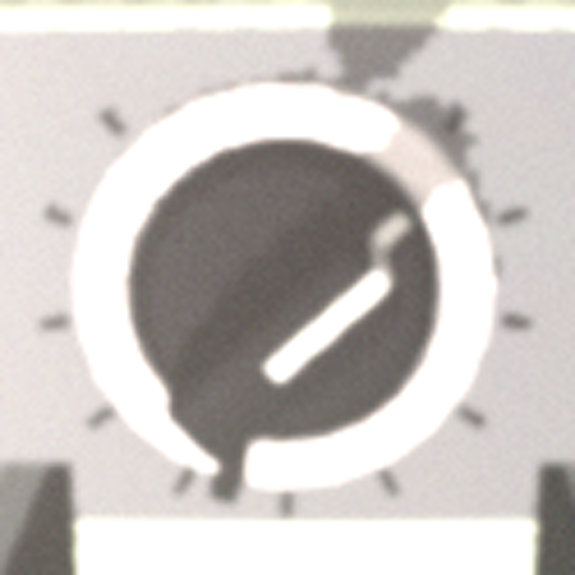

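The crop shows the ring centre at about (284,286), the line pointing to the upper right (dial about 1.6°) and the tab at (228,470), about 151°. So the dial needs about 150° clockwise. I turn the tool 46.6° first, then descend.

```bash
python3 -m handwheel '[[-0.0013,-0.0034,0,0,0,0,0.05],[0,0,0,0,0,6.7,0.05],[0,0,0,0,0,6.7,0.05],[0,0,0,0,0,6.7,0.05],[0,0,0,0,0,6.7,0.05],[0,0,0,0,0,6.6,0.05],[0,0,0,0,0,6.6,0.05],[0,0,0,0,0,6.6,0.05]]'
python3 -m handwheel '[[0,0,0.015,0,0,0,0.05],[0,0,0.015,0,0,0,0.05],[0,0,0.01,0,0,0,0.05],[0,0,0,0,0,0,0.05],[0,0,0,0,0,0,0.05]]'
cat > g.py <<'E'
from h import *
import sys
s=r.sense(); T=R.from_euler("xyz",s["tcp_rot"],degrees=True); e=toM(s["tool_pos"])-FOOT
x=MX.T@T.as_matrix()
print("right,up,h",e@RT,e@UP,e@AX,"phi",np.degrees(np.arctan2(-x[:,0]@RT,-x[:,0]@UP)),"tilt err",np.degrees(np.arccos(min(1,-x[:,2]@AX))),"j6",s["joint_pos"][5],s["joint_pos"][1])
d=(1.0*RT+0.5*UP+34.5*AX-e)@x; print("tool shift to grasp",d)
if len(sys.argv)>1:
    np.save("pics/s2.npy",s,allow_pickle=True); p,d=r.snapshot("wrist"); cv2.imwrite("pics/"+sys.argv[1],p)
E
python3 g.py
```

```text
time: 8.45
tool_pos: [439.7, -106.0, 189.4]
tcp_rot: [165.2, 13.3, 121.1]
ft_force: [-0.8, 0.1, -0.6]
finger_gap: 49.9
grip_force: 0.0
time: 8.87
tool_pos: [452.4, -108.0, 150.7]
tcp_rot: [165.3, 13.3, 121.4]
ft_force: [-0.4, 0.0, 0.4]
finger_gap: 49.7
grip_force: 0.0
right,up,h 0.861624596234492 2.725148674782261 81.73391842699831 phi 46.63865593963342 tilt err 0.2576169204167909 j6 -57.94278798998335 -30.812704721389085
tool shift to grasp [ 1.22341985 -1.65283399 47.24177037]
```

```bash
python3 -m handwheel '[[0.001,-0.0015,0.015,0,0,0,0.05],[0,0,0.015,0,0,0,0.05],[0,0,0.01,0,0,0,0.05],[0,0,0.007,0,0,0,0.05],[0,0,0,0,0,0,0.05],[0,0,0,0,0,0,0.05]]'; python3 g.py
python3 -m handwheel '[[0,0,0,0,0,0,0.012],[0,0,0,0,0,0,0.012],[0,0,0,0,0,0,0.012],[0,0,0,0,0,0,0.012],[0,0,0,0,0,0,0.012],[0,0,0,0,0,0,0.012]]' 30; python3 g.py
```

```text
time: 9.37
tool_pos: [466.2, -110.8, 106.7]
tcp_rot: [165.1, 13.5, 121.3]
ft_force: [0.1, -0.6, -0.1]
finger_gap: 49.8
grip_force: 0.0
right,up,h 1.1256555499803085 0.974534564635027 35.55814088839586 phi 46.64901430071755 tilt err 0.09878932911842442 j6 -58.168566206178475 -24.448461033034057
tool shift to grasp [ 0.41548732 -0.25961361  1.05858659]
time: 9.87
tool_pos: [466.0, -111.1, 107.2]
tcp_rot: [165.1, 13.6, 121.3]
ft_force: [-4.8, -1.4, 6.1]
finger_gap: 13.5
grip_force: 30.1
right,up,h 1.487229663213526 0.9559356723112966 36.02920566885281 phi 46.646360086683565 tilt err 0.06758383541326836 j6 -58.16959918526231 -24.613337488976377
tool shift to grasp [6.67543913e-01 1.17408278e-03 1.52909248e+00]
```

```bash
for i in 1 2; do python3 -m handwheel '[[0,0,0,0,0,5,0.012],[0,0,0,0,0,5,0.012],[0,0,0,0,0,5,0.012],[0,0,0,0,0,5,0.012],[0,0,0,0,0,5,0.012],[0,0,0,0,0,5,0.012],[0,0,0,0,0,5,0.012],[0,0,0,0,0,5,0.012]]' 40; done; python3 g.py
```

```text
time: 10.53
tool_pos: [465.7, -111.2, 107.1]
tcp_rot: [160.0, 1.1, 82.7]
ft_force: [-8.3, -1.7, 8.2]
finger_gap: 13.4
grip_force: 40.0
time: 11.2
tool_pos: [465.4, -111.1, 106.9]
tcp_rot: [163.8, -11.8, 44.6]
ft_force: [-12.3, -0.3, 10.7]
finger_gap: 13.5
grip_force: 40.5
right,up,h 1.606040825762861 0.3119964191744433 36.01207189062179 phi 126.87776148615626 tilt err 0.04330480439278673 j6 22.073304763697045 -24.628030086293766
tool shift to grasp [ 0.59755792 -0.21216173  1.51225136]
```

```bash
python3 -m handwheel '[[-0.0004,-0.0006,-0.001,0,0,5,0.012],[0,0,0,0,0,5,0.012],[0,0,0,0,0,5,0.012],[0,0,0,0,0,5,0.012],[0,0,0,0,0,5,0.012],[0,0,0,0,0,5,0.012],[0,0,0,0,0,5,0.012]]' 40
python3 -m handwheel '[[0,0,0,0,0,5,0.012],[0,0,0,0,0,5,0.012],[0,0,0,0,0,5,0.012],[0,0,0,0,0,5,0.012],[0,0,0,0,0,5,0.012],[0,0,0,0,0,5,0.012],[0,0,0,0,0,4.7,0.012],[0,0,0,0,0,0,0.012]]' 40; python3 g.py wrist2.png
```

```text
time: 11.78
tool_pos: [465.0, -110.7, 107.0]
tcp_rot: [173.6, -19.0, 8.9]
ft_force: [5.2, -2.7, -6.2]
finger_gap: 13.2
grip_force: 42.1
time: 12.45
tool_pos: [465.0, -110.4, 107.0]
tcp_rot: [-173.9, -19.2, -27.9]
ft_force: [5.7, -0.6, -6.4]
finger_gap: 13.3
grip_force: 42.2
right,up,h 1.0356805378406762 -0.10377852382547914 36.208299309651544 phi -163.32750499451268 tilt err 0.1025186406510253 j6 91.82084248117057 -24.832921319228628
tool shift to grasp [ 0.56707385 -0.20454658  1.70900441]
```

View pics/wrist2.png

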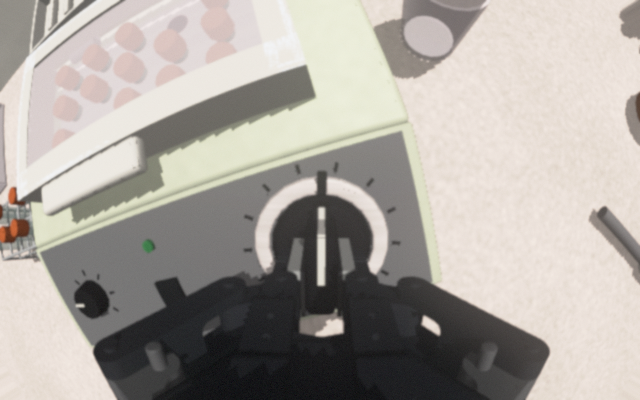

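The wrist view shows the bar's line at column 321 and the tab at (321.5,183), so they are collinear with the tool plane. The hood is down at upper left. I release and back off along the dial axis.

```bash
python3 -m handwheel '[[0,0,0,0,0,0,0.012],[0,0,0,0,0,0,0.012],[0,0,0,0,0,0,0.04],[0,0,0,0,0,0,0.04],[0,0,0,0,0,0,0.04],[0,0,0,0,0,0,0.04],[0,0,-0.005,0,0,0,0.04],[0,0,-0.02,0,0,0,0.04]]'
python3 -m handwheel '[[0,0,-0.03,0,0,0,0.04],[0,0,-0.03,0,0,0,0.04],[0,0,0,0,0,0,0.04],[0,0,0,0,0,0,0.04]]'; python3 g.py wrist3.png
python3 - <<'E'
import cv2
p=cv2.imread("pics/wrist3.png")
cv2.imwrite("pics/dial3.png",cv2.resize(p[120:270,240:400],None,fx=4,fy=4,interpolation=cv2.INTER_CUBIC))
E
```

```text
time: 13.17
tool_pos: [454.7, -108.2, 127.8]
tcp_rot: [-174.1, -18.8, -27.6]
ft_force: [-0.5, -0.2, -0.8]
finger_gap: 40.1
grip_force: 0.0
time: 13.5
tool_pos: [437.3, -106.0, 190.0]
tcp_rot: [-174.0, -19.5, -27.6]
ft_force: [-0.1, -0.1, -0.6]
finger_gap: 40.1
grip_force: 0.0
right,up,h 1.566510323433647 1.89217919676652 123.77588873427884 phi -163.66019052382853 tilt err 0.316077290398282 j6 91.59914537726391 -36.92702828945389
tool shift to grasp [-1.96367621e+00  2.82309369e-04  8.92669445e+01]
```

View pics/dial3.png

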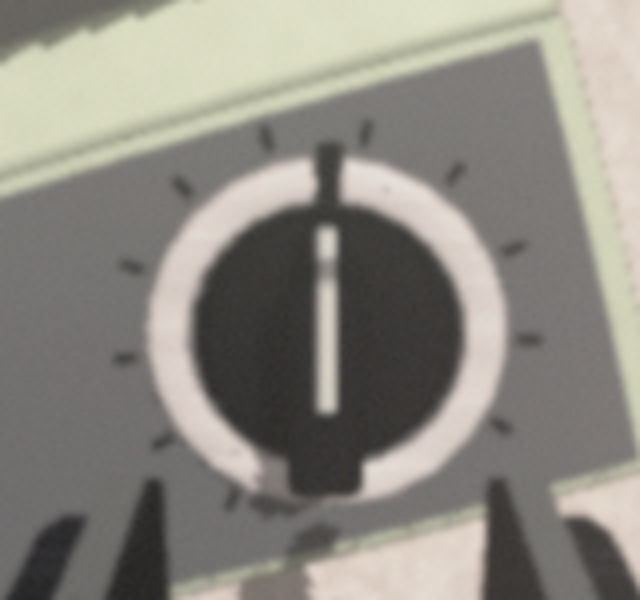

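The pointer line is at column 327 and the tab at 329 in the crop, about 0.3 mm apart. The arm is clear of everything, and the hood stopped at its expected height (z 128) under 18 N. I hand the job in.

```bash
python3 -c "
from bench import r
print(r.hand_in())"
```

```text
the job is handed in; nothing more can be done
None
```

I lowered the hood onto its stop, turned the speed dial clockwise to within about 0.3 mm of the ring's tab, and handed the job in with the arm clear; no verdict came back.

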